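# Draw the reference filter slide from its transit rack and present its label

### The arm

A 6-joint arm with a two-finger parallel gripper is mounted at the origin on the work surface. World frame = base frame: x ahead of the robot, y to its left, z up, the work surface at z = 0. Lengths are in m, angles in degrees, forces in N, time in s.
With the tool pointing down it reaches from about 0.35 to 0.85 m from the base axis. Payload 8.1 kg.
Tool frame: the origin (TCP) lies between the finger pads, 19 mm behind the fingertips; this is the grasp point; z points along the fingers, y is the line along which they close (so a half turn about z gives the same grasp; the last joint's range is limited). The gripper opens to 93 mm and grips with 3 to 60 N. Pads are 15 mm wide; open, the fingers measure 128 mm over their backs; the gripper's body (75 mm by 188 mm) begins 65 mm behind the grasp point.
Start: joints at [-70.096, 7.471, 85.268, -0, 87.261, -4.893], TCP at [0.252, -0.545, 0.237] pointing down, gripper open.
Joint ranges: [-169.43, 169.43], [-51.17, 129.36], [1.28, 143.12], [-76.62, 256.62], [0, 156.53], [-152.29, 152.29]. Speed limits (degrees/s): [136.94, 136.94, 159.86, 180, 180, 180].

### API

Orientations are given as a 3x3 rotation matrix whose columns are the frame's x, y, z axes.
In Python, from cell import read_state, vision, bot gives the robot as it stands.
- The arm moves only by the shell command python3 -m crank 'ROWS' [OPENING] [FORCE]. ROWS is JSON, a list of rows, each a list of 2 entries, a list of its own where there are three numbers: the shift along the world's x, y, z in m, then the turn about the world's z in rad. In form: [[[dx, dy, dz], turn], ...]. A call has 1 to 12 rows; each row shifts and turns the commanded pose from where the row before left it; what a row does not reach is not made up. A row lasts 1/8 s, in which the tool goes at most 62.5 mm and 10.7 degrees, less where a joint would pass 70% of its speed; a pose out of reach is approached as far as the arm can. A call is refused whole if a number of a shift passes 0.0625 or a number of a turn 0.188, either way. A call with a gripper value outside its range is refused whole. OPENING is the finger opening in m, from 0 to 0.093, set as the call begins (- or left out, the last holds). The fingers move at their own pace and stop on an object; FORCE is the grip in N (left out, the last holds). Time passes only in rows, so rows that do not move let the fingers close. It gives the time, the measured TCP pose, the force, the opening and the grip force at its end, in the units of the state.
- read_state(): the state, without advancing time (a new reading comes with each control period).
- vision.grab_frame(name): name is "scene" or "side" or "wrist"; returns the picture (400x640x3 uint8, blue, green, red); there is no depth.
- vision.camera_info(name): a dict with "intrinsics" (3x3 intrinsics, pixels), "rvec" (rotation vector, rad) and "tvec" (3), from world to camera coordinates, as OpenCV has them; the wrist camera has in their place "T_tool_cam" (4x4, takes a point from camera to tool coordinates, whose origin is the TCP and whose axes are the flange's). Camera axes: x right, y down, z forward; pixel columns grow to the right and rows downward; lengths in m; the calibration is good to about 2 mm. A picture is of the moment at which its call begins: read the wrist's pose just before it. camera_info takes no time and is no camera call.
- bot.hand_in(): hands the job in; it is judged then, once.
The state is a dict: "time": time; "joints": joint angles; "dq": joint speeds; "tau": joint torques, N m; "position": TCP position; "eef_rot": TCP orientation; "wrist_force": force on the tool from outside, world axes, zero at the start; "wrist_torque": the same for the moment, N m; "gripper_width": finger opening in m; "grip_force": force on a finger pad.
Only numpy, scipy, OpenCV 4.12 (cv2) and the standard library are available. Lean on these libraries where they do the work, as an engineer would, in place of code of your own. Each camera call takes 0.05 s, during which the arm holds its last target. There are 200 camera calls.

### The job

Turn the captive hex nut on the filter rack a quarter turn anticlockwise (seen from above), as far as it goes, so that its crossbar swings off the two plates. Then find the frosted end of the glass filter slide by its corner notch, draw the slide out with the fingers on the frosted end only, and finish while still holding it still, well clear above the rack (20 cm or more over the desk), turned with its label face up, level or tipped no steeper than 45 degrees. Leave the dark plate in its slot and do not disturb the other things on the desk; nothing is put down at the end.

Things in the scene. Friction and masses are not known exactly. Their poses are not given: they have to be found in the camera images.
- rack: Fixed transit rack, any yaw. Grey base 160 (x) x 130 (y) x 12 mm; origin centre of underside, z up. Two slots along x at y = +42 and -42 mm; the plates stand in them on long edges at z = 12, tops at z = 62 mm. Black cheeks at the slot ends (|x| 48 to 73 mm, within 14 mm of the slot's mid-line, up to z = 32) leave 1 mm play each side. A post in the middle carries crossbar and nut.
- retainer (a joint): Turn of crossbar (94 x 12 mm, z = 64 to 69 mm) and its captive nut on the rack's middle post, rad. 0 (starts 0 to 0.2): bar along the rack's y, over both plates, which cannot be lifted. Grows anticlockwise seen from above to the stop at 1.57: bar parallel to the plates, both free. Friction 0.12 N m; stays where left.
- nut (a point): Centre of the captive hex nut, steel, 24 mm across flats, 28 mm across corners, 18 mm high (z = 69 to 87 mm over the desk; a thin stud on top reaches 92 mm). One piece with the crossbar; this frame turns with it, the bar lies along its y. Two flats face +y and -y, the other four lie at 60 degrees steps from them.
- slide: Glass filter slide 130 (x) x 8 (y) x 50 mm (z), 0.10 to 0.16 kg, loose in either slot, notched corner up. Origin: middle of its lower long edge as racked. The +x end is frosted (opaque white, x = 15 to 65 mm), the rest clear. +y is the label face: paper label 40 x 18 mm low on the frosted end. With the label facing you and the notch on top, the notch is at your left.
- grip (a point): Point of the slide at x = 37, y = 0, z = 44 mm of its frame (6 mm below the upper edge, mid frosted end), with the slide's axes. Good place for the tool point when pinching across the 8 mm thickness, closing along the slide's y, from above; fingertips down to 25 mm below the upper edge stay clear of the cheeks.
- notch (a point): Middle of the square corner notch in the slide: 11 mm long (x = 54 to 65 mm) and 12 mm high (z = 38 to 50 mm), cut through the upper corner of the frosted end.
- dark_plate: Dark metal plate of the same kit, 130 x 8 x 50 mm, no notch, no frosted end, in the rack's other slot. Origin: middle of its lower long edge. Stays in its slot.
- battery_case: Bystander: open white plastic case with battery cells, 100 x 70 x 42 mm, origin at the centre of its underside.
- unwinder: Bystander: white plastic string unwinder, a spool on a 68 mm round foot, 60 mm high, origin at the centre of its underside.
- disc_cases: Bystander: stack of disc cases 142 x 125 x 52 mm, origin at the centre of its underside.
Mind the look-alikes: they are no part of the job. What is shaped like the slide but purple is not meant. There is more than one size of the rack; the job needs the smaller.

How it is judged (in metres and radians):
On the way, in this order (a step that is already met when the one before it is completed fails the run):
1. the nut is turned until the crossbar is clear of both plates (joint past 1.35 rad) (value of joint retainer above 1.35 rad), for 0.2 s.
2. the slide is held by its frosted end and drawn clear of its slot (raised 60 mm or more) (z of slide in the frame of rack above 0.072 m and contact force between the fingers and slide above 1 N and x of the grasp point in the frame of slide above 0.022 m), for 0.2 s.
At the end, for the whole second after the job is handed in: The slide is held still by its frosted end (tool point beyond x = 22 mm), 180 mm or more over the desk, label face within 50 degrees of straight up; bar still clear (over 1.2 rad), dark plate in its slot (moved under 12 mm), bystanders moved under 25 mm (height (world z) of slide above 0.18 m and angle between slide's own y axis and vertical below 0.87 rad and contact force between the fingers and slide above 1 N and x of the grasp point in the frame of slide above 0.022 m and linear speed of slide below 0.03 m/s and angular speed of slide below 0.3 rad/s and value of joint retainer above 1.2 rad and distance of dark_plate from where it was at the start of the episode below 0.012 m and angle between dark_plate's own z axis and vertical below 0.25 rad and distance of each of battery_case, unwinder, disc_cases from where it was at the start of the episode below 0.025 m); the arm keeps its last pose, push and grip.
It fails at once if the fingers grip the slide on its clear glass (contact force between the fingers and slide above 2 N and x of the grasp point in the frame of slide below 0.015 m).
It fails at once if the dark plate is pulled up out of its slot (z of dark_plate in the frame of rack above 0.035 m).
It fails at once if a bystander is knocked away (distance of any of battery_case, unwinder, disc_cases from where it was at the start of the episode above 0.04 m).
It also fails if it takes over 48 s, if anything falls off the work surface, if the arm or the gripper's body presses on something with over 40 N, if the wrist force passes 120 N, or if a joint passes its speed limit or range.

## Working session

There is one attempt and no reset: what is moved stays moved. The work goes in short steps, Python scripts to look and compute and a shell command to move; the robot and the scene stay as the last step left them, time stands still between calls to the robot, and variables do not carry over. Pictures are saved under pics/ and viewed, at most 10 in all, crops included, and the job is handed in when it is done.

```bash
ls; mkdir -p pics; python3 - <<'E'
from cell import read_state, vision, bot
import cv2,numpy as np
s=read_state();print(s)
ims=[]
for n in("scene","side"):
    im=vision.grab_frame(n);cv2.imwrite(f"pics/{n}0.png",im)
    print(n,vision.camera_info(n))
print(vision.camera_info("wrist"))
E
```

```text
pics
{'time': 0.0, 'joints': array([-7.00966681e+01,  7.51401736e+00,  8.53299066e+01, -1.25206706e-03,
        8.72618371e+01, -4.89180887e+00]), 'dq': array([ 0.0450529 ,  0.04910307, -0.09741697,  0.03597325, -0.02225606,
       -0.09003144]), 'tau': array([-4.85953769e-04, -5.59858203e+01, -4.91748869e+01,  7.66498852e-02,
        3.57722933e-02, -1.84236224e-04]), 'position': array([ 0.25146445, -0.54416351,  0.23639278]), 'eef_rot': array([[ 9.07812647e-01,  4.19375461e-01, -6.48923743e-04],
       [ 4.19375941e-01, -9.07811012e-01,  1.72818903e-03],
       [ 1.35659953e-04, -1.84101487e-03, -9.99998296e-01]]), 'wrist_force': array([-0.1625859 , -0.61160378,  0.33012291]), 'wrist_torque': array([0.00818387, 0.02087904, 0.00100743]), 'grip_force': 0.0, 'gripper_width': 0.09286736583446174}
scene {'intrinsics': array([[445.75522867,   0.        , 315.75391059],
       [  0.        , 445.75522867, 196.87492341],
       [  0.        ,   0.        ,   1.        ]]), 'rvec': array([ 2.45024367,  0.89652066, -0.2537319 ]), 'tvec': array([-0.41614274, -0.27894131,  1.65265127])}
side {'intrinsics': array([[420.57504843,   0.        , 319.89748199],
       [  0.        , 420.57504843, 197.36295166],
       [  0.        ,   0.        ,   1.        ]]), 'rvec': array([ 0.8617716 , -2.53949091,  1.08285917]), 'tvec': array([0.42164007, 0.31043701, 1.16930812])}
{'intrinsics': array([[310.3746081 ,   0.        , 321.41911345],
       [  0.        , 310.3746081 , 197.49830825],
       [  0.        ,   0.        ,   1.        ]]), 'T_tool_cam': array([[-4.89869094e-04, -9.54829118e-01, -2.97155036e-01,
         8.35564805e-02],
       [ 9.99999287e-01, -1.44157668e-04, -1.18531663e-03,
         1.63462714e-03],
       [ 1.08893765e-03, -2.97155405e-01,  9.54828508e-01,
        -1.46959072e-01],
       [ 0.00000000e+00,  0.00000000e+00,  0.00000000e+00,
         1.00000000e+00]])}
```

View pics/scene0.png

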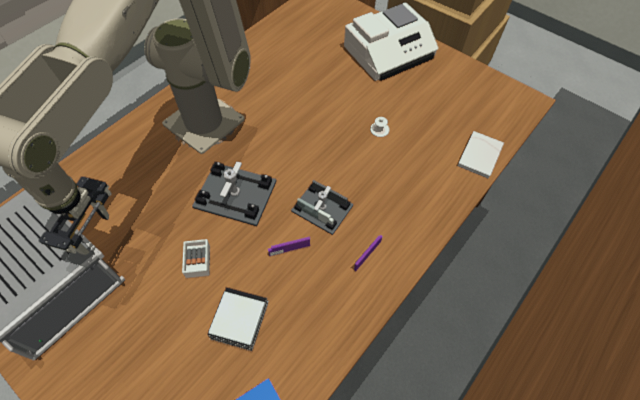

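View pics/side0.png

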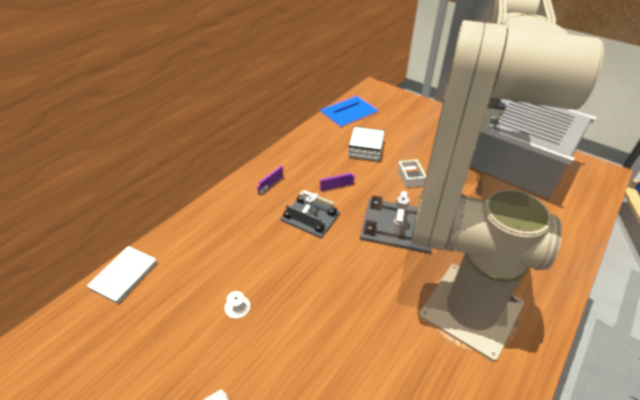

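The scene camera shows two racks: a larger one at (234,192), with no plates visible, and a smaller one at (322,205), seen at (312,212) in the side view. The smaller one holds a plate and a slide and is the one I need. The purple plates at (290,245) and (368,252) are decoys. I'll enlarge the small rack to confirm.

```bash
cat > h.py <<'E'
from cell import read_state, vision
import cv2,numpy as np
def cam(n,s=None):
    i=vision.camera_info(n);K=i["intrinsics"]
    if n!="wrist":
        R=cv2.Rodrigues(i["rvec"])[0];return K,R,np.array(i["tvec"]).ravel()
    T=i["T_tool_cam"];s=s or read_state()
    M=np.eye(4);M[:3,:3]=s["eef_rot"];M[:3,3]=s["position"]
    W=np.linalg.inv(M@T);return K,W[:3,:3],W[:3,3]
def ray(c,u,v,z):
    K,R,t=c;o=-R.T@t;d=R.T@np.linalg.inv(K)@[u,v,1];return o+d*(z-o[2])/d[2]
def proj(c,P):
    K,R,t=c;q=(np.atleast_2d(P)@R.T+t)@K.T;return q[:,:2]/q[:,2:]
E
python3 - <<'E'
from h import *
a=cv2.imread("pics/scene0.png")[170:240,280:365];b=cv2.imread("pics/side0.png")[180:243,274:348]
a=cv2.resize(a,None,fx=7,fy=7,interpolation=cv2.INTER_CUBIC)[:,:400+195];b=cv2.resize(b,None,fx=7,fy=7,interpolation=cv2.INTER_CUBIC)
cv2.imwrite("pics/c1.png",cv2.resize(np.hstack([a[:441],b]),None,fx=.72,fy=.72))
c=cam("scene");print(ray(c,322,205,.012),ray(c,323,192,.08),ray(c,380,128,.03), ray(c,195,258,.03))
c=cam("side");print(ray(c,312,212,.012),ray(c,309,199,.08))
E
```

```text
[0.56980169 0.00169507 0.012     ] [0.56708439 0.00848418 0.08      ] [0.52992776 0.37446326 0.03      ] [ 0.40448873 -0.39320805  0.03      ]
[ 0.57651923 -0.01564733  0.012     ] [ 0.57935977 -0.00457756  0.08      ]
```

View pics/c1.png

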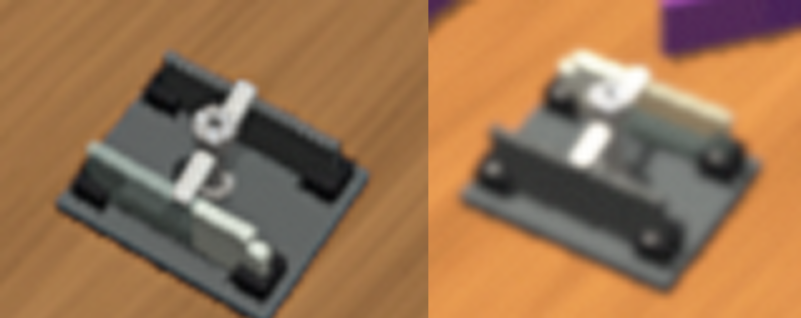

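The small rack holds the dark plate and the slide. The slide is on the lower-left in the scene crop, with the frosted, notched end at the lower right of that crop, about (331,218) in the full frame. I'll move above it and check with the wrist camera.

```bash
python3 -m crank '[[[0.029,0.049,0.006],0],[[0.029,0.049,0.006],0],[[0.029,0.049,0.006],0],[[0.029,0.049,0.006],0],[[0.029,0.049,0.006],0],[[0.029,0.049,0.006],0],[[0.029,0.049,0.006],0],[[0.029,0.049,0.006],0],[[0.029,0.049,0],0],[[0.029,0.049,0],0],[[0.029,0.049,0],0],[[0,0,0],0]]'
python3 - <<'E'
from h import *
s=read_state();im=vision.grab_frame("wrist");cv2.imwrite("pics/w1.png",im)
print(s["time"],s["position"],s["eef_rot"])
np.save("w1.npy",np.array([s["position"],*s["eef_rot"]]))
c=cam("scene");print(ray(c,297.9,198.8,.062),ray(c,330.6,217.6,.062))
E
```

```text
time: 1.6
position: [0.5713, -0.0021, 0.2843]
eef_rot: [[0.906, 0.424, -0.002], [0.424, -0.906, 0.001], [-0.001, -0.002, -1.0]]
wrist_force: [-0.9, -0.6, -0.3]
gripper_width: 0.0927
grip_force: 0.0
1.6 [ 0.57134903 -0.00206444  0.28430237] [[ 9.05788292e-01  4.23727763e-01 -1.53404656e-03]
 [ 4.23729473e-01 -9.05788200e-01  1.03439808e-03]
 [-9.51218090e-04 -1.58696641e-03 -9.99998288e-01]]
[ 0.51583019 -0.05310403  0.062     ] [ 0.63723225 -0.03910097  0.062     ]
```

View pics/w1.png

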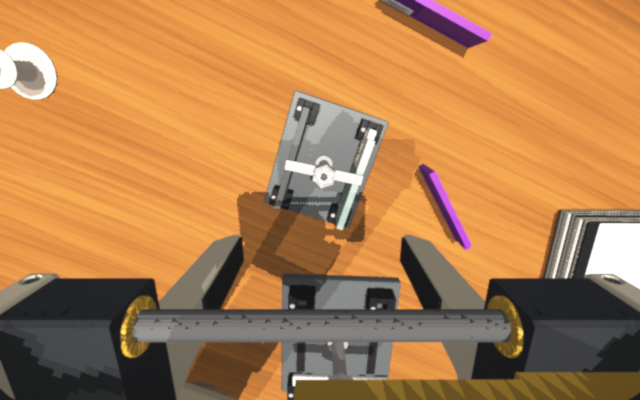

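The wrist view shows the small rack with its nut at about (323,176), the slide on the right with a white frosted upper end at about (372,140), and the large rack at the bottom. I'll enlarge this.

```bash
cat >> h.py <<'E'
def load(f):
    a=np.load(f);return cam("wrist",{"position":a[0],"eef_rot":a[1:]})
E
python3 - <<'E'
from h import *
a=cv2.imread("pics/w1.png")[85:240,255:400]
cv2.imwrite("pics/c2.png",cv2.resize(a,None,fx=3.8,fy=3.8,interpolation=cv2.INTER_CUBIC))
c=load("w1.npy")
for p in [(296,93),(387,122),(344,230),(266,203)]:print(ray(c,*p,.012))
print(ray(c,323,176,.087))
E
```

```text
[0.64209188 0.06613502 0.012     ]
[ 0.65961309 -0.05674063  0.012     ]
[ 0.49777643 -0.07366575  0.012     ]
[0.48800177 0.04528832 0.012     ]
[ 0.57415377 -0.00373904  0.087     ]
```

View pics/c2.png

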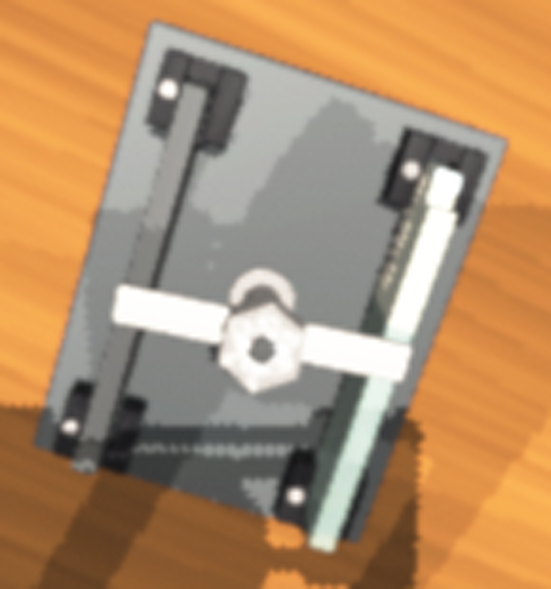

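```bash
python3 - <<'E'
from h import *
from scipy.optimize import least_squares
c=load("w1.npy")
px=np.array([(153,22),(507,143),(357,540),(38,443),(323,547),(442,212),(85,467),(195,88),(118,303),(408,362),(261,348)])/3.8+[255,85]
def pts(p):
    P=np.array([(.08,.065,.012),(.08,-.065,.012),(-.08,-.065,.012),(-.08,.065,.012),(-.065,-.042,.062),(.054,-.042,.062),(-.065,.042,.062),(.065,.042,.062)])
    b=p[3];n=np.array([-np.sin(b),np.cos(b)])*.047
    P=np.vstack([P,[*n,.069],[*-n,.069],[0,0,.092]])
    C,S=np.cos(p[2]),np.sin(p[2]);R=np.array([[C,-S,0],[S,C,0],[0,0,1]])
    return P@R.T+[p[0],p[1],0]
f=lambda p:(proj(c,pts(p))-px).ravel()
r=least_squares(f,[.57,0,.12,.1],loss="soft_l1");print(r.x,np.degrees(r.x[2:]));print(r.fun.reshape(-1,2).round(1))
print(np.degrees(np.arctan2(.4237,.9058)))
E
```

```text
[ 0.57428156 -0.00523046  0.12502613  0.10774351] [7.16346936 6.17324833]
[[-0.4 -1.5]
 [ 1.4 -1.2]
 [ 0.3  1.5]
 [-1.9  1. ]
 [-0.5 -0.4]
 [ 0.9 -1.2]
 [-0.8  1.7]
 [ 0.4 -0.6]
 [-0.8  0.3]
 [ 0.1  0.4]
 [ 0.6  0.9]]
25.06846793841635
```

Confirmed: the slide is in the world −y slot, with the frosted and notched end at far +x at (447,190) in the crop. The speckled label faces inward, world +y. Rack yaw is 7.2° and the bar sits at 6.2°, so the nut's yaw is 13.3°. I'll go down to the nut.

```bash
python3 -m crank '[[[0.001,-0.001,-0.03],-0.07],[[0.001,-0.001,-0.04],-0.07],[[0.001,-0.001,-0.04],-0.066],[[0,0,-0.04],0],[[0,0,-0.015],0],[[0,0,0],0]]' 0.06
python3 - <<'E'
from h import *
s=read_state();R=s["eef_rot"];print(s["time"],s["position"],np.degrees(np.arctan2(R[1,0],R[0,0])),s["joints"])
im=vision.grab_frame("wrist");cv2.imwrite("pics/w2.png",im)
c=cam("wrist",s);print(proj(c,[[.5743,-.0052,.092],[.5743,-.0052,.087]]))
E
```

```text
time: 2.4
position: [0.5728, -0.0094, 0.1199]
eef_rot: [[0.975, 0.224, -0.002], [0.224, -0.975, 0.0], [-0.002, -0.0, -1.0]]
wrist_force: [1.0, 0.5, 0.8]
gripper_width: 0.0599
grip_force: 0.0
2.4 [ 0.57282157 -0.00941031  0.11987503] 12.946505502031671 [-6.06217216e+00  8.33642283e+00  9.68888230e+01 -1.04908469e-02
  7.48867489e+01  7.09940931e+01]
[[313.18699705 239.35076065]
 [313.40071129 235.96158875]]
```

View pics/w2.png

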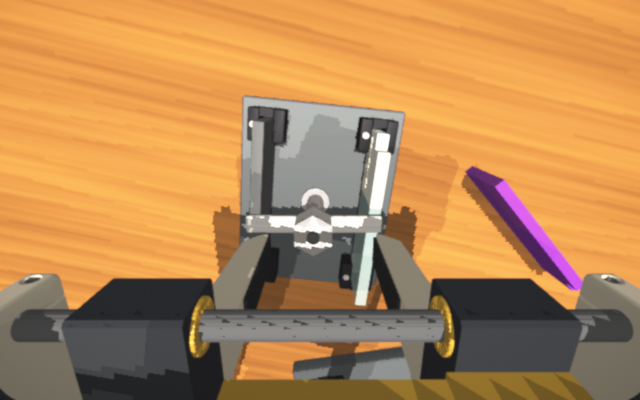

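The nut stud appears at (313,238), predicted (313,239), and the bar is level in the image, so position and yaw are right. I'll descend and clamp.

```bash
python3 -m crank '[[[0.0015,0.0042,0],0.006],[[0,0,-0.014],0],[[0,0,-0.014],0],[[0,0,0],0]]'; python3 -m crank '[[[0,0,0],0],[[0,0,0],0],[[0,0,0],0],[[0,0,0],0],[[0,0,0],0],[[0,0,0],0]]' 0.0 35
```

```text
time: 2.95
position: [0.5735, -0.0043, 0.0901]
eef_rot: [[0.973, 0.231, -0.004], [0.231, -0.973, 0.0], [-0.004, -0.001, -1.0]]
wrist_force: [0.0, 0.1, 0.2]
gripper_width: 0.0598
grip_force: 0.0
time: 3.7
position: [0.5751, -0.0033, 0.0928]
eef_rot: [[0.973, 0.231, -0.0], [0.231, -0.973, 0.002], [0.0, -0.002, -1.0]]
wrist_force: [-2.1, 5.6, 2.4]
gripper_width: 0.0239
grip_force: 35.0
```

```bash
python3 -m crank '[[[0,0,0],0.13],[[0,0,0],0.13],[[0,0,0],0.13],[[0,0,0],0.13],[[0,0,0],0.13],[[0,0,0],0.13],[[0,0,0],0.13],[[0,0,0],0.13],[[0,0,0],0.13],[[0,0,0],0.13],[[0,0,0],0.13],[[0,0,0],0.03]]'; python3 -m crank '[[[0,0,0],0],[[0,0,0],0]]'
```

```text
time: 5.2
position: [0.5733, -0.002, 0.0927]
eef_rot: [[-0.125, 0.992, -0.004], [0.992, 0.125, 0.004], [0.004, -0.004, -1.0]]
wrist_force: [-11.9, 11.3, 10.9]
gripper_width: 0.0234
grip_force: 35.0
time: 5.45
position: [0.5733, -0.002, 0.0927]
eef_rot: [[-0.123, 0.992, -0.004], [0.992, 0.123, 0.004], [0.004, -0.004, -1.0]]
wrist_force: [-11.2, 11.0, 11.1]
gripper_width: 0.0235
grip_force: 35.0
```

The retainer has reached its stop: tool yaw is 97°, which is rack yaw + 90°. I'll release, lift and turn over the grip point.

```bash
python3 -m crank '[[[0,0,0],0],[[0,0,0],0],[[0,0,0],0],[[0,0,0.03],0],[[0,0,0.04],0]]' 0.06 && python3 -m crank '[[[0.004,-0.004,0],-0.143],[[0.004,-0.004,0],-0.143],[[0.004,-0.004,0],-0.143],[[0.004,-0.004,0],-0.143],[[0.004,-0.004,0],-0.143],[[0.004,-0.004,0],-0.143],[[0.004,-0.004,0],-0.143],[[0.004,-0.004,0],-0.143],[[0.004,-0.004,0],-0.143],[[0.004,-0.004,0],-0.143],[[0.003,0,0],-0.14],[[0,0,0],0]]' 0.045
python3 - <<'E'
from h import *
s=read_state();R=s["eef_rot"];print(s["time"],s["position"],np.degrees(np.arctan2(R[1,0],R[0,0])),s["joints"])
im=vision.grab_frame("wrist")
np.save("w3.npy",np.array([s["position"],*s["eef_rot"]]))
a=im[80:330,200:500];cv2.imwrite("pics/w3.png",cv2.resize(a,None,fx=2.4,fy=2.4,interpolation=cv2.INTER_CUBIC))
c=cam("wrist",s)
C,S=np.cos(.125),np.sin(.125)
P=np.array([(-.065,-.042,.062),(.054,-.042,.062),(.037,-.042,.062),(.015,-.042,.062)])@np.array([[C,S,0],[-S,C,0],[0,0,1]])+[.5743,-.0052,0]
print(P,(proj(c,P)-[200,80])*2.4)
E
```

```text
time: 6.08
position: [0.5741, -0.0046, 0.1618]
eef_rot: [[-0.121, 0.993, -0.003], [0.993, 0.121, 0.0], [0.0, -0.003, -1.0]]
wrist_force: [0.9, 0.0, 0.5]
gripper_width: 0.0594
grip_force: 0.0
time: 7.58
position: [0.6183, -0.0448, 0.1623]
eef_rot: [[0.992, 0.123, -0.0], [0.123, -0.992, -0.0], [-0.0, 0.0, -1.0]]
wrist_force: [-0.6, 0.2, 0.1]
gripper_width: 0.0447
grip_force: 0.0
7.575 [ 0.61829377 -0.04476718  0.16231995] 7.0632150454765705 [-8.87613740e+00  1.30723615e+01  8.69165762e+01 -4.70430472e-03
  8.00131349e+01  7.40614634e+01]
[[ 0.51504349 -0.05497616  0.062     ]
 [ 0.63311501 -0.04013987  0.062     ]
 [ 0.61624765 -0.04225934  0.062     ]
 [ 0.5944193  -0.04500218  0.062     ]] [[282.0319498  551.66276247]
 [279.97291912 259.00238897]
 [280.3011929  305.66159129]
 [280.70763262 363.43090915]]
```

View pics/w3.png

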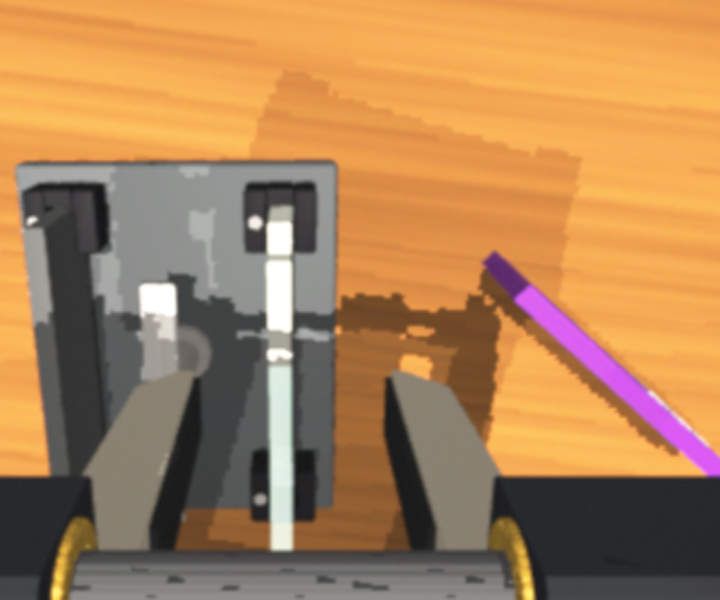

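The prediction matches: notch step at (279,257), frosted boundary at (280,360), and the bar parallel to the plates. I'll narrow the opening to stay clear of the bar, then descend and pinch.

```bash
python3 -m crank '[[[-0.002,0.0025,0],0],[[0,0,-0.02],0],[[0,0,-0.03],0],[[0,0,-0.03],0],[[0,0,-0.02],0],[[0,0,-0.006],0],[[0,0,0],0]]' 0.022; python3 -m crank '[[[0,0,0],0],[[0,0,0],0],[[0,0,0],0],[[0,0,0],0]]' 0.0 20
```

```text
time: 8.5
position: [0.6162, -0.042, 0.0564]
eef_rot: [[0.992, 0.123, -0.0], [0.123, -0.992, 0.0], [-0.0, -0.0, -1.0]]
wrist_force: [0.3, 0.1, -0.4]
gripper_width: 0.0217
grip_force: 0.0
time: 9.0
position: [0.617, -0.0414, 0.0576]
eef_rot: [[0.992, 0.123, 0.002], [0.123, -0.992, 0.001], [0.002, -0.0, -1.0]]
wrist_force: [-0.3, 4.7, 5.5]
gripper_width: 0.0078
grip_force: 20.0
```

```bash
python3 -m crank '[[[0,0,0],0],[[0,0,0.01],0],[[0,0,0.015],0],[[0,0,0.02],0],[[0,0,0.025],0],[[0,0,0.025],0],[[0,0,0.025],0],[[0,0,0.025],0],[[0,0,0.025],0],[[0,0,0],0],[[0,0,0],0],[[0,0,0],0]]' - 45
python3 - <<'E'
from h import *
im=vision.grab_frame("scene")[110:260,240:440]
w=vision.grab_frame("wrist")
a=cv2.resize(im,(533,400));cv2.imwrite("pics/s4.png",np.vstack([np.hstack([a,np.zeros((400,107,3),np.uint8)]),w])[:,:])
i=cv2.imread("pics/s4.png");cv2.imwrite("pics/s4.png",cv2.resize(i,None,fx=.75,fy=.75))
E
```

```text
time: 10.5
position: [0.6153, -0.042, 0.2248]
eef_rot: [[0.992, 0.122, -0.003], [0.122, -0.992, 0.0], [-0.003, -0.001, -1.0]]
wrist_force: [0.3, 0.4, -2.0]
gripper_width: 0.0079
grip_force: 45.0
```

View pics/s4.png

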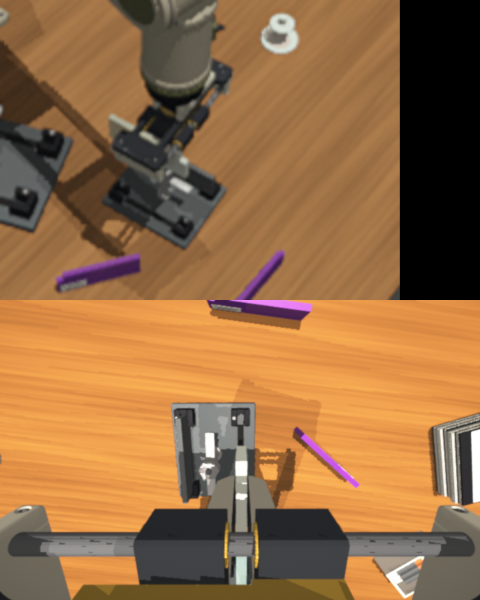

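The slide is held level above the rack by its frosted end, seen along (240,500) in the wrist view, and the bar and dark plate are still in the rack. The moves can only turn the tool about z, so I can't flip the label face up in the hand. I'll stand the slide on the free desk at +y, tip it over with the label up, and regrip it across its 50 mm width on the frosted end.

```bash
python3 -m crank '[[[0,0.02,0],0],[[0,0.04,0],0],[[0,0.045,0],0],[[0,0.045,0],0],[[0,0.045,0],0],[[0,0.03,0],0],[[0,0.015,-0.02],0],[[0,0,-0.04],0],[[0,0,-0.04],0],[[0,0,-0.04],0],[[0,0,-0.02],0],[[0,0,0],0]]'; python3 -m crank '[[[0,0,-0.009],0],[[0,0,-0.005],0],[[0,0,-0.003],0],[[0,0,0],0]]'
```

```text
time: 12.1
position: [0.6144, 0.1974, 0.0639]
eef_rot: [[0.993, 0.122, -0.004], [0.122, -0.993, -0.001], [-0.005, 0.001, -1.0]]
wrist_force: [-0.7, 1.1, -0.3]
gripper_width: 0.0077
grip_force: 45.0
time: 12.6
position: [0.6162, 0.1981, 0.0496]
eef_rot: [[0.992, 0.123, 0.0], [0.123, -0.992, 0.0], [0.0, -0.0, -1.0]]
wrist_force: [-0.3, 0.2, -1.6]
gripper_width: 0.0076
grip_force: 45.0
```

```bash
python3 -m crank '[[[0,0,-0.002],0],[[0,0,-0.002],0],[[0,0,0],0]]'; python3 -m crank '[[[0,0,0],0],[[0,0,0],0],[[0,0,0],0],[[0,0,0.03],0],[[0,0,0.035],0],[[0,0,0],0]]' 0.024
python3 - <<'E'
from h import *
s=read_state();print(s["position"])
cv2.imwrite("pics/w5.png",vision.grab_frame("wrist"))
E
```

```text
time: 12.98
position: [0.6164, 0.1981, 0.0456]
eef_rot: [[0.992, 0.122, 0.0], [0.122, -0.992, 0.0], [0.0, -0.0, -1.0]]
wrist_force: [1.0, 0.0, -1.3]
gripper_width: 0.0081
grip_force: 45.0
time: 13.72
position: [0.6188, 0.1987, 0.1145]
eef_rot: [[0.992, 0.123, 0.007], [0.123, -0.992, 0.002], [0.007, -0.001, -1.0]]
wrist_force: [-0.4, 0.7, 0.8]
gripper_width: 0.024
grip_force: 0.0
[0.61875278 0.19865426 0.11454596]
```

View pics/w5.png

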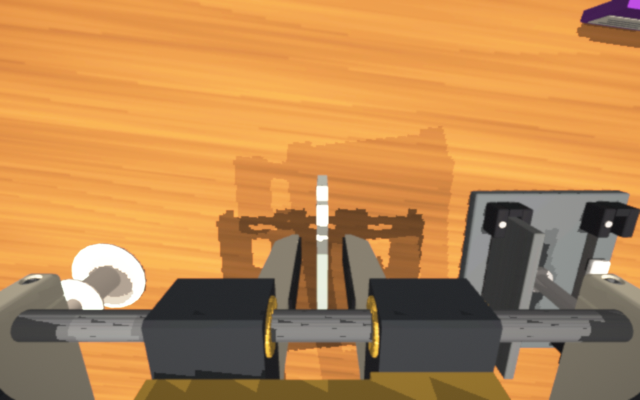

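The slide stands on its own at (322,175)–(322,300), clear of the unwinder and the rack. I'll put the closed fingers on the label (+y) side and push the top over toward −y.

```bash
python3 -m crank '[[[-0.004,0.016,0],0],[[-0.002,0.015,0],0],[[0,0,0],0],[[0,0,0],0],[[0,0,-0.025],0],[[0,0,-0.025],0],[[0,0,-0.006],0],[[0,0,0],0]]' 0 20; python3 -m crank '[[[0,-0.006,0],0],[[0,-0.005,0],0],[[0,-0.004,0],0],[[0,-0.004,0],0],[[0,-0.004,0],0],[[0,-0.004,0],0],[[0,-0.004,0],0],[[0,0,0],0],[[0,0,0],0]]'
python3 - <<'E'
from h import *
s=read_state();print(s["wrist_force"])
cv2.imwrite("pics/w6.png",vision.grab_frame("wrist"));cv2.imwrite("pics/sc6.png",vision.grab_frame("scene"))
E
```

```text
time: 14.78
position: [0.6101, 0.2287, 0.0544]
eef_rot: [[0.993, 0.122, -0.001], [0.122, -0.993, -0.0], [-0.001, 0.0, -1.0]]
wrist_force: [0.2, 0.4, 0.7]
gripper_width: 0.0002
grip_force: 0.0
time: 15.9
position: [0.6102, 0.1981, 0.0544]
eef_rot: [[0.992, 0.122, -0.0], [0.122, -0.992, 0.0], [-0.0, -0.0, -1.0]]
wrist_force: [0.9, -0.3, -0.0]
gripper_width: 0.0007
grip_force: 0.0
[ 0.92278957 -0.27819152 -0.03450516]
```

```bash
python3 -m crank '[[[0,0.01,0.01],0],[[0,0,0.05],0],[[-0.02,-0.015,0.05],0],[[-0.03,-0.015,0.03],0],[[-0.02,-0.01,0],0],[[0,0,0],0],[[0,0,0],0]]' 0.085
python3 - <<'E'
from h import *
s=read_state();im=vision.grab_frame("wrist");np.save("w7.npy",np.array([s["position"],*s["eef_rot"]]))
print(s["time"],s["position"]);cv2.imwrite("pics/w7.png",im)
c=cam("wrist",s);print(proj(c,[.61,.17,.008]))
u,v=proj(c,[.59,.17,.008])[0].astype(int);u0,v0=max(u-130,0),max(v-100,0);print(u0,v0)
cv2.imwrite("pics/c7.png",cv2.resize(im[v0:v0+195,u0:u0+260],None,fx=3,fy=3,interpolation=cv2.INTER_CUBIC))
E
```

```text
time: 16.88
position: [0.5405, 0.1686, 0.1946]
eef_rot: [[0.992, 0.123, 0.0], [0.123, -0.992, 0.0], [0.0, -0.0, -1.0]]
wrist_force: [0.7, -0.2, -1.1]
gripper_width: 0.0658
grip_force: 0.0
16.875 [0.54054769 0.16863535 0.19461219]
[[327.32086421 115.91434607]]
194 35
```

View pics/c7.png

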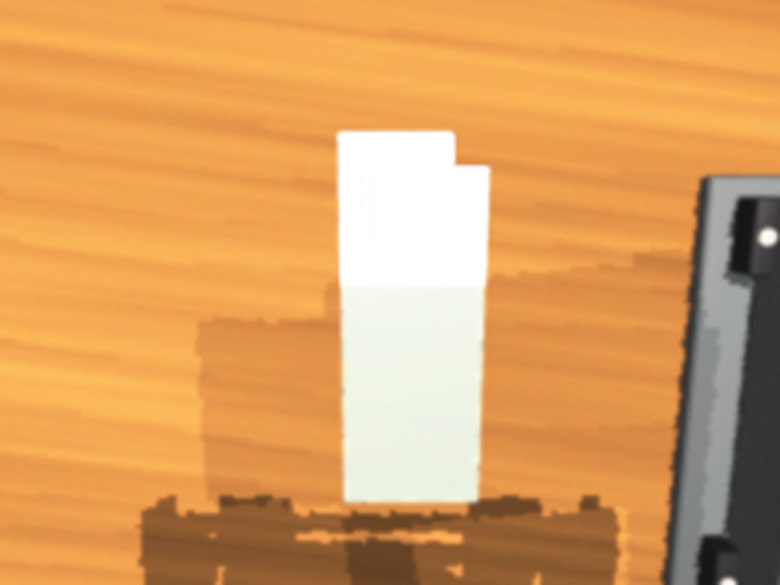

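The slide lies flat with the notch at the top right (470,150). The faint label lines are on the left, near (370,210), so the label face is up. I'll compute the regrip pose.

```bash
python3 - <<'E'
from h import *
c=load("w7.npy")
from scipy.optimize import least_squares
px=np.array([(338,131),(489,166),(455,131),(341,287),(487,287),(345,500),(477,500)])/3+[194,35]
M=np.array([(65,0),(54,50),(65,38),(15,0),(15,50),(-65,0),(-65,50)])/1e3
def w(M,p):
    C,S=np.cos(p[2]),np.sin(p[2]);M=np.atleast_2d(M)
    return np.c_[p[0]+C*M[:,0]+S*M[:,1],p[1]+S*M[:,0]-C*M[:,1],np.full(len(M),.008)]
r=least_squares(lambda p:(proj(c,w(M,p))-px).ravel(),[.58,.19,.12])
print(r.x,np.degrees(r.x[2]),r.fun.round(1));print(w((.037,.025),r.x))
s=read_state();print(s["position"],s["eef_rot"][:,0],s["gripper_width"])
E
```

```text
[0.57861383 0.18647021 0.12252324] 7.020064579682772 [ 0.8  0.4 -0.2  0.3 -0.4  0.4  0.4 -0.9 -0.8 -0.9 -0.   0.2  0.2  0.3]
[[0.61839188 0.16617965 0.008     ]]
[0.54055162 0.16856235 0.19427114] [ 9.92431297e-01  1.22801062e-01 -1.38714297e-04] 0.07008352903668226
```

```bash
python3 -m crank '[[[0.025,-0.001,0],0],[[0.03,-0.001,0],0],[[0.022,0,-0.02],0],[[0,0,-0.04],0],[[0,0,-0.04],0],[[0,0,-0.04],0],[[0,0,-0.02],0],[[0,0,0],0],[[0,0,0],0]]' 0.085
```

```text
time: 18.05
position: [0.6186, 0.1664, 0.0362]
eef_rot: [[0.992, 0.123, 0.002], [0.123, -0.992, 0.0], [0.003, -0.0, -1.0]]
wrist_force: [-0.2, 0.5, 0.8]
gripper_width: 0.085
grip_force: 0.0
```

```bash
python3 -m crank '[[[0,0,-0.01],0],[[0,0,-0.005],0],[[0,0,0],0]]'; python3 -m crank '[[[0,0,0],0],[[0,0,0],0],[[0,0,0],0],[[0,0,0],0],[[0,0,0],0],[[0,0,0],0],[[0,0,0],0],[[0,0,0],0]]' 0.03 20
```

```text
time: 18.42
position: [0.6172, 0.166, 0.0194]
eef_rot: [[0.992, 0.122, 0.0], [0.122, -0.992, 0.0], [0.0, -0.0, -1.0]]
wrist_force: [-1.3, -0.7, 0.0]
gripper_width: 0.0852
grip_force: 0.0
time: 19.42
position: [0.6172, 0.1661, 0.0195]
eef_rot: [[0.992, 0.123, 0.0], [0.123, -0.992, 0.0], [0.0, -0.0, -1.0]]
wrist_force: [-0.2, 0.6, 0.1]
gripper_width: 0.0496
grip_force: 20.0
```

```bash
python3 -m crank '[[[0,0,0],0],[[0,0,0],0],[[0,0,0.008],0],[[0,0,0.015],0],[[0,0,0.025],0],[[0,0,0.03],0],[[0,0,0.035],0],[[0,0,0.035],0],[[0,0,0.035],0],[[0,0,0.03],0],[[0,0,0.02],0],[[0,0,0.015],0]]' - 55; python3 -m crank '[[[0,-0.01,0.01],0],[[0,-0.02,0],0],[[0,-0.03,0],0],[[0,-0.03,0],0],[[0,-0.03,0],0],[[0,-0.025,0],0],[[0,-0.015,0],0],[[0,-0.005,0],0],[[0,0,0],0],[[0,0,0],0],[[0,0,0],0],[[0,0,0],0]]'
python3 - <<'E'
from h import *
s=read_state();print(s["position"])
c=cam("wrist",s);im=vision.grab_frame("wrist");cv2.imwrite("pics/w8.png",im)
cv2.imwrite("pics/sc8.png",vision.grab_frame("scene"))
# where the level slide's notch end should appear vs white pixels
R=s["eef_rot"];p=s["position"]
def L(x,z,d=.015):return p+R[:,0]*(x-.036)+R[:,1]*(z-.025)+R[:,2]*d
print(proj(c,[L(.065,0),L(.065,.038),L(.054,.05),L(.015,.025)]).round())
m=(im.min(2)>215).astype(np.uint8);n,_,st,ce=cv2.connectedComponentsWithStats(m)
print([(list(a),b.round()) for a,b in zip(st[1:],ce[1:]) if a[4]>300])
E
```

```text
time: 20.92
position: [0.6173, 0.166, 0.2689]
eef_rot: [[0.992, 0.122, 0.001], [0.122, -0.992, 0.0], [0.001, -0.0, -1.0]]
wrist_force: [-0.9, 0.5, -0.3]
gripper_width: 0.0493
grip_force: 55.0
time: 22.42
position: [0.6172, 0.0015, 0.2775]
eef_rot: [[0.992, 0.123, 0.0], [0.123, -0.992, 0.0], [0.0, -0.0, -1.0]]
wrist_force: [0.0, 0.4, -1.0]
gripper_width: 0.0492
grip_force: 55.0
[0.61719197 0.00152032 0.27747712]
[[274. 205.]
 [343. 205.]
 [364. 224.]
 [319. 285.]]
[([np.int32(621), np.int32(167), np.int32(19), np.int32(88), np.int32(1459)], array([631., 210.])), ([np.int32(0), np.int32(175), np.int32(67), np.int32(48), np.int32(1584)], array([ 31., 199.])), ([np.int32(276), np.int32(207), np.int32(91), np.int32(34), np.int32(2357)], array([316., 224.])), ([np.int32(281), np.int32(289), np.int32(59), np.int32(19), np.int32(979)], array([308., 298.])), ([np.int32(336), np.int32(344), np.int32(18), np.int32(34), np.int32(310)], array([343., 364.]))]
```

The slide's end appears where a level slide should: found at (276–367, 207), predicted (274–364, 205). It is held at 49 mm with 55 N, so I'm handing in.

```bash
python3 -c "
from cell import bot,read_state
s=read_state();print(abs(s['dq']).max());print(bot.hand_in())"
```

```text
0.1782051488983349
the job is handed in; nothing more can be done
None
```

I turned the nut to its stop, drew the slide out by its frosted end, and handed in holding it still, level and label up, with the slide about 0.26 m over the desk; no verdict came back. The arm could only turn about the vertical, so I stood the slide on the desk, tipped it label up and regripped it on the frosted end.

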